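Dry layout of a power supply on its chassis plate

TASK

Lay out the power supply on the grey chassis plate for marking-out, in this order: first the black rectifier centred on top of the finned heat sink, then the orange relay on the plate midway between transformer and heat sink, then the blue capacitor directly behind the relay with a gap of about 4 cm, and last the green terminal strip centred in front of the transformer, its length parallel to the plate's red-striped front edge, also with a gap of about 4 cm. The red stripe marks the front of the plate and behind means away from it; stand every part upright as it is now, let go of it only when it is set down (no dropping), and leave the meter, the carton and the knob where they are.

Things in the scene. Friction and masses are not known exactly. Their poses are not given: they have to be found in the camera images.
- plate_top (a point): Flat grey chassis plate, fixed to the bench, 260 mm (its x) by 320 mm (its y), 6 mm thick, with a red stripe along its front edge, the long edge at -x, nearest the robot. The point is the centre of its upper face, 6 mm above the bench; its x points to the back (away from the stripe), y to the left as seen from the front, z up. Turned up to 0.3 rad at the start
- transformer_mid (a point): Transformer bolted to the plate: dark steel core with yellow winding, 56 mm (x) by 60 mm (y), 54 mm high. The point is its centre, 27 mm above the plate's upper face; its axes are parallel to the plate's. It sits 90 mm left or right (+-y) of the plate's centre, the heat sink as far on the other side
- heatsink_top (a point): Aluminium heat sink with fins along x, bolted to the plate: 60 x 60 mm, 36 mm high, with a flat top. The point is the centre of its top face; axes parallel to the plate's
- relay_mid (a point): Loose relay, orange box with a white patch on top and a black foot: 36 mm (x) by 30 mm (y) at the foot, 34 x 28 mm above the lowest 10 mm, 48 mm high, about 80 g. The point is its centre, 24 mm above its underside; z up
- capacitor_mid (a point): Loose blue upright cylinder with a silver top (capacitor), 35 mm diameter, 56 mm high, about 90 g. The point is its centre, 28 mm above its underside; z up along the cylinder
- rectifier_mid (a point): Loose black square block (bridge rectifier) with four small brass tabs on top, 32 x 32 mm, body 26 mm high (the tabs stand 6.5 mm above that and touch nothing), about 60 g. The point is the centre of the body, 13 mm above its underside; z up
- strip_mid (a point): Loose green screw terminal strip, 70 mm long (its y), 20 mm wide (its x), 16 mm high with a central ridge 10 mm wide and thin barrier fins (full width) up to 24 mm high, about 70 g. The point is its centre, 12 mm above its underside; z up. Either end may point left
- meter_mid (a point): Loose panel meter lying on its back, black, pale face upward, 60 x 60 mm, 40 mm high; not to be moved. The point is its centre, 20 mm up
- carton_mid (a point): Loose small open cardboard carton with hardware, 75 x 60 mm, 35 mm high; not to be moved. The point is its centre, 17.5 mm up
- knob_mid (a point): Loose round black control knob with a silver cap, 52 mm diameter, 24 mm high, lying beyond the plate; not to be moved. The point is its centre, 12 mm up

How it is judged:
On the way, in this order (a step that is already met when the one before it is completed fails the run):
1. the rectifier stands on top of the heat sink, released (horizontal distance between rectifier_mid and heatsink_top below 0.012 m and z of rectifier_mid in the frame of heatsink_top between 0.009 and 0.018 m and angle between rectifier_mid's own z axis and vertical below 0.1 rad and contact force between the fingers and rectifier below 0.05 N and linear speed of rectifier below 0.02 m/s), for 0.2 s.
2. the relay stands on the plate midway between transformer and heat sink, released (x of relay_mid in the frame of plate_top between -0.012 and 0.012 m and y of relay_mid in the frame of plate_top between -0.012 and 0.012 m and z of relay_mid in the frame of plate_top between 0.02 and 0.029 m and angle between relay_mid's own z axis and vertical below 0.1 rad and contact force between the fingers and relay below 0.05 N and linear speed of relay below 0.02 m/s), for 0.2 s.
3. the capacitor stands behind the relay, released (horizontal distance between capacitor_mid and relay_mid between 0.058 and 0.094 m and y of capacitor_mid in the frame of plate_top between -0.018 and 0.018 m and x of capacitor_mid in the frame of plate_top above 0.03 m and z of capacitor_mid in the frame of plate_top between 0.024 and 0.033 m and angle between capacitor_mid's own z axis and vertical below 0.1 rad and contact force between the fingers and capacitor below 0.05 N and linear speed of capacitor below 0.02 m/s), for 0.2 s.
4. the terminal strip stands in front of the transformer, parallel to the front edge, released (x of strip_mid in the frame of transformer_mid between -0.096 and -0.06 m and y of strip_mid in the frame of transformer_mid between -0.015 and 0.015 m and angle between the y axis of strip_mid and the y axis of transformer_mid, either way round below 0.2 rad and z of strip_mid in the frame of plate_top between 0.008 and 0.017 m and angle between strip_mid's own z axis and vertical below 0.1 rad and contact force between the fingers and strip below 0.05 N and linear speed of strip below 0.02 m/s), for 0.2 s.
At the end, for the whole second after the job is handed in: All upright, released, at rest: rectifier on the heat sink within 12 mm of centre; relay within 12 mm of midway (each way); capacitor 58-94 mm behind the relay, centre to centre, within 18 mm of the plate's midline; strip 60-96 mm before the transformer, within 15 mm sideways, 0.2 rad of parallel (all of step 1 and all of step 2 and all of step 3 and all of step 4); the robot touches nothing.
It fails at once if the meter, carton or knob is disturbed (moved more than 15 mm) (distance of any of meter_mid, carton_mid, knob_mid from where it was at the start of the episode above 0.015 m).
It fails at once if a part is dropped (falls free at more than 0.7 m/s, some 25 mm) ((linear speed of relay above 0.7 m/s and contact force between the fingers and relay below 0.01 N) or (linear speed of capacitor above 0.7 m/s and contact force between the fingers and capacitor below 0.01 N) or (linear speed of rectifier above 0.7 m/s and contact force between the fingers and rectifier below 0.01 N) or (linear speed of strip above 0.7 m/s and contact force between the fingers and strip below 0.01 N)).
It also fails if it takes over 96 s, if anything falls off the work surface, if the arm or the gripper's body presses on something with over 40 N, if the wrist force passes 120 N, or if a joint passes its speed limit or range.

ROBOT

A 7-joint arm with a two-finger parallel gripper is mounted at the origin on the work surface. World frame = base frame: x ahead of the robot, y to its left, z up, the work surface at z = 0. Lengths are in m, angles in rad, forces in N, time in s.
With the tool pointing down it reaches from about 0.425 to 0.875 m from the base axis. Payload 4.7 kg.
Tool frame: the origin (TCP) lies midway between the tips of the shut fingers; the grasp point (between the pads) lies 19 mm behind it (ctrl.grip_point_offset is the distance from the TCP to the grasp point, in m); z points along the fingers, y is the line along which they close (so a half turn about z gives the same grasp; the last joint's range is limited). The gripper opens to 87 mm and grips with 3 to 60 N. Pads are 19 mm wide; open, the fingers measure 117 mm over their backs; the gripper's body (75 mm by 190 mm) begins 51 mm behind the grasp point.
Start: joints at [-1.266, 0.321, -0.07, 1.45, 0.023, 1.371, -0.057], TCP at [0.186, 0.623, 0.223] pointing down, gripper open.
Joint ranges: [-2.86, 2.86], [-0.3, 2.09], [-1.38, 1.24], [0.06, 2.45], [-1.56, 4.7], [0.09, 2.05], [-2.69, 2.69]. Speed limits (rad/s): [2.57, 2.57, 3.14, 3.14, 3.14, 3.14, 3.14].

INTERFACE

Orientations are given as a rotation vector (axis times angle).
In Python, from bench import ctrl gives the robot as it stands.
- The arm moves only by the tool move_arm, never from a script. Its argument "increments" is text: rows parted by semicolons, each of 7 numbers parted by spaces: the shift along the world's x, y, z in mm, then the turn, a rotation vector about the world's x, y, z in degrees, then the closure in counts, from 0 (fully open) to 255 (shut). A call has exactly 8 rows; each row shifts and turns the commanded pose from where the row before left it; what a row does not reach is not made up. A row lasts 1/12 s, in which the tool goes at most 41.7 mm and 7.16 degrees, less where a joint would pass 70% of its speed; a pose out of reach is approached as far as the arm can. A call with a gripper value outside its range is refused whole. The fingers move at their own pace and stop on an object; "grip_force" is the grip in N (left out, the last holds). Time passes only in rows, so rows that do not move let the fingers close, or fill a call up. It gives the time, the measured TCP pose, the force, the opening and the grip force at its end, in the units of the state.
- ctrl.get_state(): the state, without advancing time (a new reading comes with each control period).
- ctrl.get_image(name): name is "scene" or "top" or "wrist"; returns a dict with "frame" (400x640x3 uint8, red, green, blue), "depth" (400x640 float32, m along the optical axis (not along the pixel's ray), 0 where there is no reading), "fx", "fy", "cx", "cy" (pixels), "position" and "orientation" of the camera in the world. Camera axes: x right, y down, z forward; pixel columns grow to the right and rows downward; lengths in m; the calibration is good to about 2 mm. The wrist camera is an equidistant fisheye: a pixel r from the principal point sees the ray r / f radians off the axis. A picture is of the moment at which its call begins.
- ctrl.close_job(): hands the job in; it is judged then, once.
Trained networks look in a picture, given as the dict that the camera call returned (one of the last four; its "shot" number tells which), for a name from the list of things; names that differ only in an ending like _2 or _b are one class to them, and where a whole thing is asked for, a point or a joint stands for the part that bears it (a point fixed in the world has none). Each returns a list of dicts, best first, with "score" (0 to 1); they miss things now and then, are a little off and sometimes report something else, mostly with a low value. They report only what shows in the picture. A call takes as long as a camera call.
- ctrl.find_in(target, picture): "centre" ([x, y, z] in m, in world coordinates, good to about 4 mm: the middle of the surface that is visible of it).
- ctrl.silhouettes(target, picture): "region" (400x640 bool, what is visible of it).
The state is a dict: "time": time; "joint_positions": joint angles; "qd": joint speeds; "joint_torque": joint torques, N m; "position": TCP position; "tool_rot": TCP orientation; "ft_force": force on the tool from outside, world axes, zero at the start; "torque": the same for the moment, N m; "grip_width": opening from 0.0 (shut) to 1.0 (fully open); "grip_force": force on a finger pad.
Only numpy, scipy, OpenCV 4.12 (cv2) and the standard library are available. Lean on these libraries where they do the work, as an engineer would, in place of code of your own. Each camera call takes 0.05 s, during which the arm holds its last target. There are 200 camera calls.

## Working session

There is one attempt and no reset: what is moved stays moved. The work goes in short steps, Python scripts to look and compute and a tool call to move; the robot and the scene stay as the last step left them, time stands still between calls to the robot, and variables do not carry over. Pictures are saved under pics/ and viewed, at most 14 in all, crops included, and the job is handed in when it is done.

Besides the shell and the picture viewer there is one more tool, called after "Emit:" as a command line: name --argument value ..., lists and objects as JSON in quotes. move_arm: Moves the arm, as the interface text tells. Its arguments: {"type":"object","properties":{"increments":{"type":"string"},"grip_force":{"type":"number"}},"required":["increments"]}

```bash
ls; mkdir -p pics; cat > h.py <<'E'
import numpy as np, cv2
from bench import ctrl
from scipy.spatial.transform import Rotation as R
def cloud(p):
    h,w=p["depth"].shape; v,u=np.mgrid[:h,:w]; d=p["depth"]
    c=np.stack([(u-p["cx"])/p["fx"]*d,(v-p["cy"])/p["fy"]*d,d],-1)
    o=np.array(p["orientation"],float)
    M=R.from_rotvec(o).as_matrix() if o.size==3 else o.reshape(3,3)
    return c@M.T+np.array(p["position"])
E
python3 - <<'E'
from h import *
s=ctrl.get_state(); print({k:np.round(v,3) for k,v in s.items()})
for n in("top","scene"):
    p=ctrl.get_image(n); cv2.imwrite(f"pics/{n}0.png",p["frame"][...,::-1]); print(n,p["position"],p["orientation"],p["fx"])
    W=cloud(p)
    for t in "plate_top transformer_mid heatsink_top relay_mid capacitor_mid rectifier_mid strip_mid meter_mid carton_mid knob_mid".split():
        f=ctrl.find_in(t,p); g=ctrl.silhouettes(t,p)
        print(t,[(np.round(x["centre"],3),round(x["score"],2)) for x in f[:2]])
        if g:
            m=g[0]["region"]&(p["depth"]>0); q=W[m]; 
            if len(q)<20: continue
            zt=np.percentile(q[:,2],95); top=q[q[:,2]>zt-.006]
            r=cv2.minAreaRect((top[:,:2]*1000).astype(np.float32))
            print("   top z %.3f"%zt,np.round(r[0],1),np.round(r[1],1),round(r[2],1),g[0]["score"])
E
```

```text
pics
{'time': np.float64(0.0), 'joint_positions': array([-1.266,  0.322, -0.07 ,  1.452,  0.023,  1.371, -0.057]), 'qd': array([-0.001,  0.   , -0.   , -0.   ,  0.001,  0.   ,  0.001]), 'joint_torque': array([ 0.0000e+00, -4.9128e+01, -4.0400e-01, -3.1253e+01, -6.4000e-02,
        4.4000e-02,  0.0000e+00]), 'position': array([0.186, 0.622, 0.221]), 'tool_rot': array([-4.550e-01, -3.108e+00,  3.000e-03]), 'ft_force': array([-0.31 ,  1.411, -0.132]), 'torque': array([-0.016,  0.013,  0.025]), 'grip_force': np.float64(0.0), 'grip_width': np.float64(1.0)}
top [0.41993037 0.00183371 1.15646499] [-2.17084928  2.11485605 -0.1894892 ] 421.45960267267185
plate_top [(array([ 0.536, -0.056,  0.006]), 0.59)]
   top z 0.009 [549.  -59.9] [260.9 320. ] 9.5 0.95
transformer_mid [(array([ 0.562, -0.143,  0.055]), 0.62)]
   top z 0.062 [ 564.5 -151.7] [51.1 40. ] 10.8 0.59
heatsink_top [(array([0.534, 0.027, 0.044]), 0.89), (array([0.432, 0.337, 0.048]), 0.22)]
   top z 0.045 [534.1  28.8] [59.9 59. ] 9.6 0.64
relay_mid [(array([0.431, 0.335, 0.048]), 0.71)]
   top z 0.050 [434.6 336. ] [27.4 34. ] 5
[... 1038 characters left out ...]
049 [437.5 335.1] [26.4 37.7] 55.3 0.81
capacitor_mid [(array([ 0.436, -0.299,  0.041]), 0.63)]
   top z 0.058 [ 425.3 -306.1] [35.7 32.1] 22.1 0.94
rectifier_mid [(array([ 0.586, -0.35 ,  0.027]), 0.79)]
   top z 0.029 [ 579.8 -352.1] [33.7 32. ] 36.7 0.72
strip_mid [(array([0.587, 0.358, 0.014]), 0.73)]
   top z 0.025 [584.6 356.3] [71.5 24. ] 69.6 0.79
meter_mid [(array([ 0.708, -0.334,  0.04 ]), 0.62)]
   top z 0.043 [ 705.6 -338.4] [59.8 60. ] 74.4 0.9
carton_mid [(array([0.716, 0.362, 0.019]), 0.8), (array([ 0.435, -0.301,  0.041]), 0.19)]
   top z 0.035 [717.5 359.2] [75.8 64.4] 29.6 0.6
knob_mid [(array([0.785, 0.067, 0.022]), 0.76)]
   top z 0.026 [780.5  68.7] [37.5 39.3] 69.2 0.86
```

View pics/top0.png

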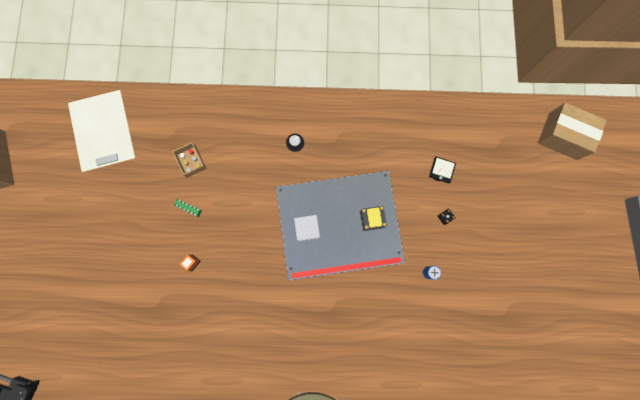

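```bash
cat >> h.py <<'E'
C=np.array([.5495,-.060]); A=np.deg2rad(9.5)
E
python3 - <<'E'
from h import *
for a in(9.5,-9.5):
    ex=np.array([np.cos(np.deg2rad(a)),np.sin(np.deg2rad(a))]); ey=np.array([-ex[1],ex[0]])
    print(a,C+.09*ey,C-.09*ey,"cap",C+.076*ex,"strip",C-.09*ey-.078*ex)
s=ctrl.get_state(); print(R.from_rotvec(s["tool_rot"]).as_matrix().round(3))
E
```

```text
9.5 [0.53464572 0.0287657 ] [ 0.56435428 -0.1487657 ] cap [ 0.62445771 -0.04745638] strip [ 0.48742401 -0.16163942]
-9.5 [0.56435428 0.0287657 ] [ 0.53464572 -0.1487657 ] cap [ 0.62445771 -0.07254362] strip [ 0.45771544 -0.13589199]
[[-0.958  0.287  0.   ]
 [ 0.287  0.958  0.   ]
 [-0.     0.    -1.   ]]
```

The top view shows the red stripe along the plate's front, from (292,275) to (402,262). The heat sink is at left (307,228) and the transformer at right (374,217). Loose parts are the rectifier (446,216), capacitor (433,272), relay (189,263) and strip (187,208), and the network positions agree with these. The plate yaw is +9.5°. I'll move above the rectifier first.

Emit:
move_arm --increments "28 -29 0 0 0 -5 0;28 -29 0 0 0 -5 0;28 -29 0 0 0 -5 0;28 -29 0 0 0 -5 0;28 -29 0 0 0 -5 0;28 -29 0 0 0 -5 0;28 -29 0 0 0 -5 0;28 -29 0 0 0 -3 0"

```text
time: 2.77
position: [0.4115, 0.3891, 0.2229]
tool_rot: [1.448, 2.788, 0.001]
ft_force: [1.7, 0.6, 0.1]
grip_width: 1.001
grip_force: 0.0
```

Emit:
move_arm --increments "28 -29 0 0 0 0 0;28 -29 0 0 0 0 0;28 -29 0 0 0 0 0;28 -29 0 0 0 0 0;3 -39 0 0 0 0 0;3 -39 0 0 0 0 0;3 -39 0 0 0 0 0;3 -39 0 0 0 0 0"

```text
time: 3.43
position: [0.5344, 0.1168, 0.2227]
tool_rot: [1.442, 2.791, 0.0]
ft_force: [-0.6, -0.2, 0.4]
grip_width: 1.003
grip_force: 0.0
```

Emit:
move_arm --increments "3 -39 0 0 0 0 0;3 -39 0 0 0 0 0;3 -39 0 0 0 0 0;3 -39 0 0 0 0 0;3 -39 0 0 0 0 0;3 -39 0 0 0 0 0;3 -39 0 0 0 0 0;3 -39 0 0 0 0 0"

```text
time: 4.1
position: [0.5583, -0.195, 0.223]
tool_rot: [1.441, 2.791, 0.001]
ft_force: [1.1, 0.6, 0.2]
grip_width: 1.001
grip_force: 0.0
```

Emit:
move_arm --increments "3 -39 -10 0 0 0 0;3 -39 -10 0 0 0 0;3 -39 -10 0 0 0 0;3 -39 -10 0 0 0 0;0 0 -10 0 0 0 0;0 0 -10 0 0 0 0;0 0 0 0 0 0 0;0 0 0 0 0 0 0"

```text
time: 4.77
position: [0.5709, -0.347, 0.1619]
tool_rot: [-1.438, -2.791, -0.002]
ft_force: [0.4, 0.8, 0.8]
grip_width: 1.002
grip_force: 0.0
```

```bash
cat >> h.py <<'E'
def fish(p):
    h,w=p["depth"].shape; v,u=np.mgrid[:h,:w]; d=p["depth"]
    a=(u-p["cx"])/p["fx"]; b=(v-p["cy"])/p["fy"]; th=np.hypot(a,b)+1e-9
    t=np.tan(np.clip(th,0,1.45))
    c=np.stack([a/th*t*d,b/th*t*d,d],-1)
    return c@R.from_rotvec(np.array(p["orientation"])).as_matrix().T+np.array(p["position"])
def meas(t,cam,band=.006,save=None):
    p=ctrl.get_image(cam); W=(fish if cam=="wrist" else cloud)(p)
    if save: cv2.imwrite(save,p["frame"][...,::-1])
    for g in ctrl.silhouettes(t,p)[:1]:
        q=W[g["region"]&(p["depth"]>0)]; zt=np.percentile(q[:,2],95); top=q[q[:,2]>zt-band]
        r=cv2.minAreaRect((top[:,:2]*1000).astype(np.float32))
        print(t,cam,"z %.3f"%zt,np.round(r[0],1),np.round(r[1],1),round(r[2],1),round(g["score"],2),"med",np.round(np.median(top,0)*1000,1))
    s=ctrl.get_state(); y=R.from_rotvec(s["tool_rot"]).as_matrix()[:,1]
    print("tcp",np.round(np.array(s["position"])*1000,1),"ytool",round(np.degrees(np.arctan2(y[1],y[0])),1),"w",s["grip_width"],"t",s["time"])
E
python3 - <<'E'
from h import *
meas("rectifier_mid","wrist",.012,"pics/w1.png"); meas("rectifier_mid","top",.012); 
E
```

```text
rectifier_mid wrist z 0.028 [ 576.  -353.4] [32.1 31.5] 35.5 0.89 med [ 575.5 -352.5   26.5]
tcp [ 571.6 -347.4  163.4] ytool 35.5 w 1.0009492283984955 t 4.8667
tcp [ 571.5 -348.   163.7] ytool 35.5 w 1.000788283182353 t 4.9667
```

View pics/w1.png

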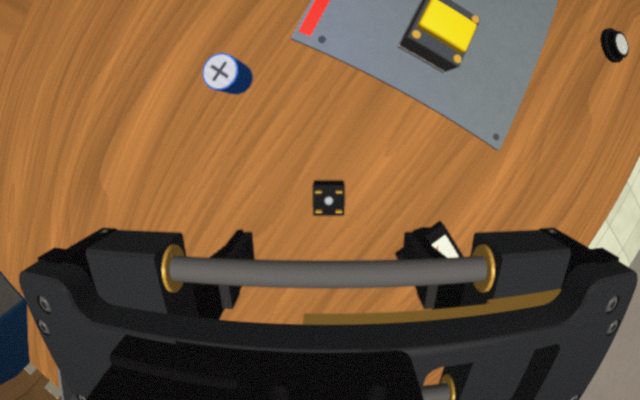

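The wrist view shows the rectifier at (329,198), centred between the fingers and aligned with them. I'll descend and grip.

Emit:
move_arm --increments "4.5 -5.5 -40 0 0 0 0;0 0 -40 0 0 0 0;0 0 -35 0 0 0 0;0 0 -22 0 0 0 0;0 0 -15 0 0 0 0;0 0 -5 0 0 0 0;0 0 0 0 0 0 0;0 0 0 0 0 0 0" --grip_force 15

```text
time: 5.63
position: [0.5761, -0.3554, 0.0074]
tool_rot: [1.441, 2.789, -0.0]
ft_force: [0.0, -0.1, -0.1]
grip_width: 1.004
grip_force: 0.0
```

Emit:
move_arm --increments "0 0 0 0 0 0 255;0 0 0 0 0 0 255;0 0 0 0 0 0 255;0 0 0 0 0 0 255;0 0 0 0 0 0 255;0 0 0 0 0 0 255;0 0 0 0 0 0 255;0 0 0 0 0 0 255"

```text
time: 6.3
position: [0.5749, -0.3547, 0.0056]
tool_rot: [-1.442, -2.791, -0.0]
ft_force: [0.6, 0.2, 0.1]
grip_width: 0.478
grip_force: 0.0
```

Emit:
move_arm --increments "0 0 0 0 0 0 255;0 0 0 0 0 0 255;0 0 0 0 0 0 255;0 0 0 0 0 0 255;0 0 0 0 0 0 255;0 0 0 0 0 0 255;0 0 0 0 0 0 255;0 0 0 0 0 0 255"

```text
time: 6.97
position: [0.5748, -0.3548, 0.0055]
tool_rot: [-1.442, -2.791, -0.0]
ft_force: [-0.3, -0.3, -0.1]
grip_width: 0.364
grip_force: 15.0
```

Emit:
move_arm --increments "0 0 10 0 0 0 255;0 0 20 0 0 0 255;0 0 30 0 0 0 255;0 0 30 0 0 0 255;0 0 30 0 0 0 255;0 0 0 0 0 0 255;0 0 0 0 0 0 255;0 0 0 0 0 0 255"

```text
time: 7.63
position: [0.5747, -0.3545, 0.1256]
tool_rot: [-1.442, -2.791, -0.001]
ft_force: [-0.0, 0.8, -1.3]
grip_width: 0.364
grip_force: 15.0
```

Emit:
move_arm --increments "-2 15 0 0 0 0 255;-3 28 0 0 0 0 255;-4 38 0 0 0 0 255;-4 38 0 0 0 0 255;-4 38 0 0 0 0 255;-4 38 0 0 0 0 255;-4 38 0 0 0 0 255;-4 38 0 0 0 0 255"

```text
time: 8.3
position: [0.5441, -0.0817, 0.124]
tool_rot: [-1.441, -2.789, 0.002]
ft_force: [1.1, 0.6, -0.5]
grip_width: 0.367
grip_force: 15.0
```

Emit:
move_arm --increments "-4 38 0 0 0 0 255;-4 38 0 0 0 0 255;-2 24 0 0 0 0 255;-1 12 0 0 0 0 255;0 0 0 0 0 0 255;0 0 0 0 0 0 255;0 0 0 0 0 0 255;0 0 0 0 0 0 255"

```text
time: 8.97
position: [0.535, 0.0254, 0.1254]
tool_rot: [1.448, 2.788, -0.002]
ft_force: [0.4, 1.1, -0.9]
grip_width: 0.367
grip_force: 15.0
```

```bash
python3 - <<'E'
from h import *
meas("rectifier_mid","wrist",.012,"pics/w2.png"); meas("heatsink_top","wrist",.006); meas("rectifier_mid","scene",.012)
E
```

```text
rectifier_mid wrist z 0.151 [535.   25.4] [32.2 32.9] 35.3 0.65 med [529.4  33.5 146.4]
tcp [535.   26.1 125.5] ytool 35.2 w 0.3690321595341362 t 9.0667
heatsink_top wrist z 0.044 [534.3  27.7] [60.2 60.2] 10.0 0.56 med [527.4  35.6  42.5]
tcp [535.   27.  125.6] ytool 35.2 w 0.36223795672790793 t 9.1667
rectifier_mid scene z 0.149 [539.6  23.5] [32.4 23.8] 34.0 0.56 med [541.2  20.6 145.3]
tcp [535.   27.6 125.6] ytool 35.3 w 0.3605403715225935 t 9.2667
```

Emit:
move_arm --increments "0 0 -20 0 0 0 255;0 0 -25 0 0 0 255;0 0 -15 0 0 0 255;0 0 -9 0 0 0 255;0 0 -4 0 0 0 255;0 0 -2 0 0 0 255;0 0 -1 0 0 0 255;0 0 0 0 0 0 255"

```text
time: 9.93
position: [0.5356, 0.0283, 0.0503]
tool_rot: [1.442, 2.79, 0.002]
ft_force: [-1.0, -0.4, -0.0]
grip_width: 0.365
grip_force: 15.0
```

Emit:
move_arm --increments "0 0 -1 0 0 0 255;0 0 0 0 0 0 255;0 0 -0.5 0 0 0 255;0 0 0 0 0 0 255;0 0 0 0 0 0 255;0 0 0 0 0 0 255;0 0 0 0 0 0 255;0 0 0 0 0 0 255"

```text
time: 10.6
position: [0.5349, 0.0282, 0.0481]
tool_rot: [1.442, 2.791, 0.0]
ft_force: [0.2, 0.5, 0.3]
grip_width: 0.365
grip_force: 15.0
```

Emit:
move_arm --increments "0 0 0 0 0 0 200;0 0 0 0 0 0 150;0 0 0 0 0 0 100;0 0 0 0 0 0 100;0 0 0 0 0 0 100;0 0 0 0 0 0 100;0 0 0 0 0 0 50;0 0 0 0 0 0 50"

```text
time: 11.27
position: [0.5349, 0.0282, 0.0481]
tool_rot: [1.442, 2.791, 0.0]
ft_force: [-0.8, -0.3, 0.4]
grip_width: 0.683
grip_force: 0.0
```

Emit:
move_arm --increments "0 0 10 0 0 0 50;0 0 20 0 0 0 0;0 0 30 0 0 0 0;0 0 30 0 0 0 0;0 0 10 0 0 0 0;0 0 0 0 0 0 0;0 0 0 0 0 0 0;0 0 0 0 0 0 0"

```text
time: 11.93
position: [0.5339, 0.0282, 0.1468]
tool_rot: [-1.441, -2.789, 0.002]
ft_force: [-0.2, -0.2, -1.0]
grip_width: 0.992
grip_force: 0.0
```

```bash
python3 - <<'E'
from h import *
meas("rectifier_mid","wrist",.012,"pics/w3.png"); meas("rectifier_mid","top",.012)
E
```

```text
rectifier_mid wrist z 0.072 [535.4  28.3] [32.2 33. ] 35.0 0.72 med [534.6  29.3  68.5]
tcp [533.7  28.1 146.4] ytool 35.3 w 1.0054765398097658 t 12.0333
tcp [534.   28.1 146.8] ytool 35.3 w 1.0005212673604507 t 12.1333
```

View pics/w3.png

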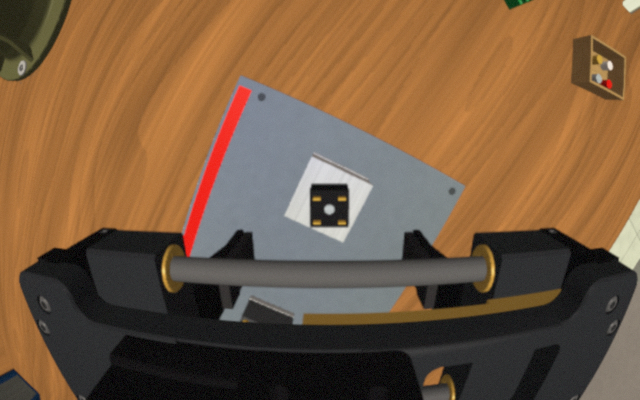

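The rectifier (329,205) sits centred on the heat sink. Next is the relay.

Emit:
move_arm --increments "-6 20 0 0 0 2 0;-11 35 0 0 0 3 0;-12 38 0 0 0 3 0;-12 38 0 0 0 3 0;-12 38 0 0 0 3 0;-12 38 0 0 0 3 0;-12 38 0 0 0 3 0;-11 35 0 0 0 0 0"

```text
time: 12.8
position: [0.4448, 0.3111, 0.1476]
tool_rot: [-0.929, -3.0, 0.0]
ft_force: [0.4, -0.2, 0.7]
grip_width: 1.001
grip_force: 0.0
```

Emit:
move_arm --increments "-7 20 0 0 0 0 0;-3 7 0 0 0 0 0;0 0 0 0 0 0 0;0 0 0 0 0 0 0;0 0 0 0 0 0 0;0 0 0 0 0 0 0;0 0 0 0 0 0 0;0 0 0 0 0 0 0"

```text
time: 13.47
position: [0.4375, 0.3342, 0.1482]
tool_rot: [0.939, 2.998, 0.0]
ft_force: [0.8, -0.5, 0.1]
grip_width: 1.001
grip_force: 0.0
```

```bash
python3 - <<'E'
from h import *
meas("relay_mid","wrist",.006,"pics/w4.png"); meas("relay_mid","scene")
E
```

```text
relay_mid wrist z 0.050 [434.  335.2] [27.  33.7] 51.4 0.86 med [433.2 335.9  48.6]
tcp [437.2 334.7 148.2] ytool 55.3 w 1.0013090725636498 t 13.5667
relay_mid scene z 0.049 [438.1 334.7] [27.6 36.3] 52.6 0.48 med [438.6 335.   47. ]
tcp [437.  335.  148.1] ytool 55.3 w 0.9985694172426571 t 13.6667
```

View pics/w4.png

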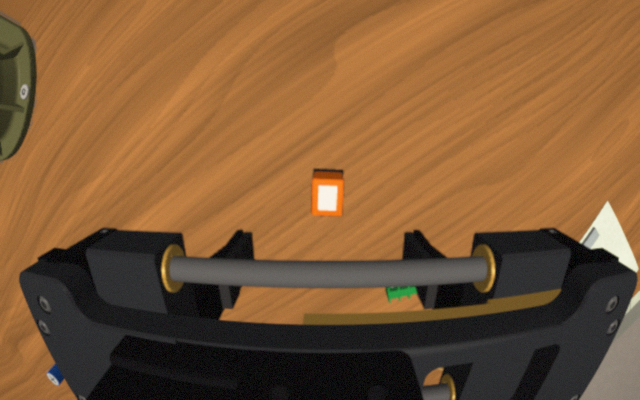

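The relay at (328,194) is in line with the fingers, with its narrow side along the closing axis. I'll descend above its foot and grip.

Emit:
move_arm --increments "-2 0 -40 0 0 -2.5 0;0 0 -40 0 0 0 0;0 0 -30 0 0 0 0;0 0 -15 0 0 0 0;0 0 -9 0 0 0 0;0 0 0 0 0 0 0;0 0 0 0 0 0 100;0 0 0 0 0 0 150" --grip_force 15

```text
time: 14.33
position: [0.436, 0.3362, 0.0157]
tool_rot: [1.001, 2.976, 0.004]
ft_force: [0.1, -0.2, -0.4]
grip_width: 0.922
grip_force: 0.0
```

Emit:
move_arm --increments "0 0 0 0 0 0 255;0 0 0 0 0 0 255;0 0 0 0 0 0 255;0 0 0 0 0 0 255;0 0 0 0 0 0 255;0 0 0 0 0 0 255;0 0 0 0 0 0 255;0 0 0 0 0 0 255"

```text
time: 15.0
position: [0.4349, 0.3352, 0.014]
tool_rot: [1.001, 2.978, -0.0]
ft_force: [0.3, -1.1, 0.8]
grip_width: 0.326
grip_force: 0.0
```

Emit:
move_arm --increments "0 0 0 0 0 0 255;0 0 0 0 0 0 255;0 0 0 0 0 0 255;0 0 0 0 0 0 255;0 0 0 0 0 0 255;0 0 0 0 0 0 255;0 0 0 0 0 0 255;0 0 0 0 0 0 255"

```text
time: 15.67
position: [0.4348, 0.3352, 0.0141]
tool_rot: [-1.001, -2.978, 0.0]
ft_force: [0.1, -1.2, -0.1]
grip_width: 0.32
grip_force: 15.0
```

Emit:
move_arm --increments "0 0 10 0 0 0 255;0 0 20 0 0 0 255;0 0 30 0 0 0 255;0 0 35 0 0 0 255;0 0 25 0 0 0 255;0 0 10 0 0 0 255;0 0 0 0 0 0 255;0 0 0 0 0 0 255"

```text
time: 16.33
position: [0.4346, 0.3351, 0.1438]
tool_rot: [-1.001, -2.978, -0.0]
ft_force: [-0.6, 0.4, -2.1]
grip_width: 0.323
grip_force: 15.0
```

Emit:
move_arm --increments "5 -15 0 0 0 -2 255;8 -28 0 0 0 -5 255;10.5 -37 0 0 0 -5 255;10.5 -37 0 0 0 -5 255;10.5 -37 0 0 0 -5 255;10.5 -37 0 0 0 -5 255;10.5 -37 0 0 0 -5 255;10.5 -37 0 0 0 -5 255"

```text
time: 17.0
position: [0.5094, 0.0666, 0.142]
tool_rot: [-1.902, -2.498, 0.005]
ft_force: [0.1, 0.5, -1.8]
grip_width: 0.318
grip_force: 15.0
```

Emit:
move_arm --increments "10.5 -37 0 0 0 -4 255;10.5 -37 0 0 0 -2 255;9 -28 0 0 0 0 255;5 -18 0 0 0 0 255;3.5 -10 0 0 0 0 255;0 0 0 0 0 0 255;0 0 0 0 0 0 255;0 0 0 0 0 0 255"

```text
time: 17.67
position: [0.5486, -0.058, 0.1432]
tool_rot: [-2.019, -2.404, 0.001]
ft_force: [-0.3, 1.3, -0.2]
grip_width: 0.324
grip_force: 15.0
```

```bash
python3 - <<'E'
from h import *
meas("relay_mid","wrist",.006,"pics/w5.png"); meas("plate_top","wrist",.006); meas("relay_mid","top")
E
```

```text
relay_mid wrist z 0.178 [548.8 -57.3] [28.3 35. ] 9.4 0.65 med [548.3 -47.9 177.5]
tcp [549.  -57.7 143.7] ytool 10.0 w 0.3221281815042038 t 17.7667
plate_top wrist z 0.008 [547.8 -52.8] [260.7 303.6] 9.6 0.67 med [539.   -8.4   6.5]
tcp [549.3 -58.2 144. ] ytool 10.0 w 0.31998716456790716 t 17.8667
tcp [549.4 -58.8 144.2] ytool 9.9 w 0.3222995360815218 t 17.9667
```

Emit:
move_arm --increments "0 0 -20 0 0 0 255;0 -0.5 -35 0 0 0 255;0 0 -30 0 0 0 255;0 0 -20 0 0 0 255;0 0 -10 0 0 0 255;0 0 -4 0 0 0 255;0 0 -2 0 0 0 255;0 0 -1 0 0 0 255"

```text
time: 18.63
position: [0.5505, -0.0603, 0.0231]
tool_rot: [2.022, 2.403, 0.002]
ft_force: [0.1, 1.1, -1.3]
grip_width: 0.319
grip_force: 15.0
```

Emit:
move_arm --increments "0 0 0 0 0 0 255;0 0 -1 0 0 0 255;0 0 -0.5 0 0 0 255;0 0 -0.5 0 0 0 255;0 0 0 0 0 0 255;0 0 0 0 0 0 255;0 0 0 0 0 0 255;0 0 0 0 0 0 255"

```text
time: 19.3
position: [0.5494, -0.0603, 0.0201]
tool_rot: [2.023, 2.404, 0.0]
ft_force: [-0.5, 0.1, -0.7]
grip_width: 0.318
grip_force: 15.0
```

Emit:
move_arm --increments "0 0 -0.4 0 0 0 255;0 0 0 0 0 0 220;0 0 0 0 0 0 180;0 0 0 0 0 0 140;0 0 0 0 0 0 110;0 0 0 0 0 0 110;0 0 0 0 0 0 110;0 0 0 0 0 0 80"

```text
time: 19.97
position: [0.5494, -0.0603, 0.0195]
tool_rot: [2.023, 2.404, -0.0]
ft_force: [0.2, 0.4, 0.5]
grip_width: 0.575
grip_force: 0.0
```

Emit:
move_arm --increments "0 0 10 0 0 0 80;0 0 20 0 0 0 80;0 0 35 0 0 0 50;0 0 35 0 0 0 0;0 0 35 0 0 0 0;0 0 10 0 0 0 0;0 0 0 0 0 0 0;0 0 0 0 0 0 0"

```text
time: 20.63
position: [0.5495, -0.0602, 0.1651]
tool_rot: [2.022, 2.403, 0.002]
ft_force: [-0.1, 0.3, -0.8]
grip_width: 0.983
grip_force: 0.0
```

```bash
python3 - <<'E'
from h import *
meas("relay_mid","wrist",.006,"pics/w6.png"); meas("relay_mid","top"); meas("capacitor_mid","top")
E
```

```text
relay_mid wrist z 0.056 [549.2 -59.6] [27.6 33.8] 10.3 0.91 med [549.3 -58.6  54.5]
tcp [548.2 -60.1 163.2] ytool 9.8 w 0.9938203222062627 t 20.7333
tcp [548.2 -60.2 162.9] ytool 9.8 w 0.9984857836292411 t 20.8333
capacitor_mid top z 0.059 [ 424.5 -304.7] [30.7 34.4] 1.5 0.61 med [ 424.3 -305.1   56. ]
tcp [548.6 -60.3 163.3] ytool 9.8 w 0.9989684065771047 t 20.9333
```

View pics/w6.png

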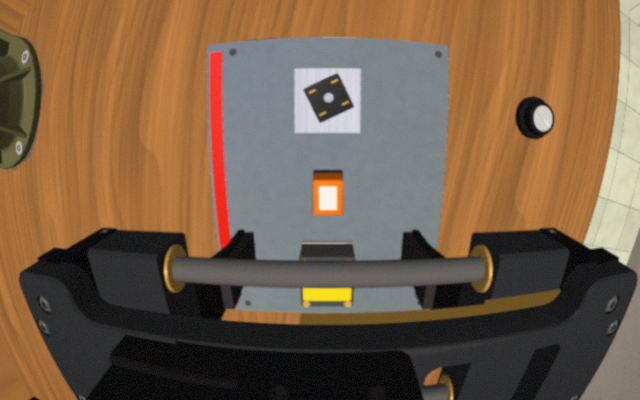

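The relay (328,193) stands midway between the transformer and the heat sink, with the rectifier (328,98) still in place. Next is the capacitor.

Emit:
move_arm --increments "-7 -14 0 0 0 -5 0;-13 -26 0 0 0 -7 0;-17 -34 0 0 0 -7 0;-17 -34 0 0 0 -7 0;-17 -34 0 0 0 -7 0;-17 -34 0 0 0 -7 0;-17 -34 0 0 0 -7 0;-12 -22 0 0 0 -7 0"

```text
time: 21.6
position: [0.4297, -0.2959, 0.1645]
tool_rot: [2.899, 1.209, -0.002]
ft_force: [-0.4, -0.4, 0.2]
grip_width: 1.0
grip_force: 0.0
```

Emit:
move_arm --increments "-6.5 -12 0 0 0 -7 0;0 0 0 0 0 -7 0;0 0 0 0 0 -7 0;0 0 0 0 0 -7 0;0 0 0 0 0 -7 0;0 0 0 0 0 -1 0;0 0 0 0 0 0 0;0 0 0 0 0 0 0"

```text
time: 22.27
position: [0.4258, -0.3041, 0.1644]
tool_rot: [3.13, 0.274, -0.001]
ft_force: [0.3, -0.1, 0.4]
grip_width: 0.998
grip_force: 0.0
```

```bash
python3 - <<'E'
from h import *
meas("capacitor_mid","wrist",.006,"pics/w7.png"); meas("capacitor_mid","scene")
E
```

```text
capacitor_mid wrist z 0.058 [ 424.8 -306.6] [34.6 34. ] 31.8 0.73 med [ 425.5 -306.5   56.9]
tcp [ 425.8 -304.2  164.6] ytool -80.0 w 1.0024969195967344 t 22.3667
capacitor_mid scene z 0.058 [ 426.5 -305.9] [33.5 31.5] 14.5 0.9 med [ 428.4 -305.7   56.2]
tcp [ 425.9 -304.2  164.6] ytool -80.1 w 0.9995502059177719 t 22.4667
```

View pics/w7.png

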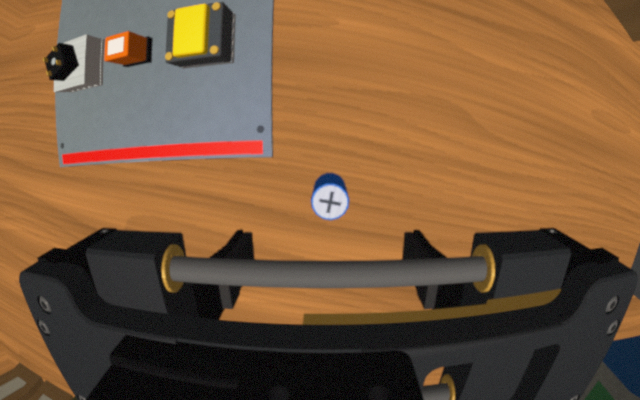

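The capacitor (330,198) is centred between the fingers. I'll descend and grip.

Emit:
move_arm --increments "-0.5 -2 -40 0 0 0 0;0 0 -40 0 0 0 0;0 0 -35 0 0 0 0;0 0 -18 0 0 0 0;0 0 -12 0 0 0 0;0 0 0 0 0 0 0;0 0 0 0 0 0 100;0 0 0 0 0 0 150" --grip_force 18

```text
time: 23.13
position: [0.4266, -0.3071, 0.0212]
tool_rot: [3.129, 0.27, 0.004]
ft_force: [-0.7, -0.3, 0.9]
grip_width: 0.917
grip_force: 0.0
```

Emit:
move_arm --increments "0 0 0 0 0 0 255;0 0 0 0 0 0 255;0 0 0 0 0 0 255;0 0 0 0 0 0 255;0 0 0 0 0 0 255;0 0 0 0 0 0 255;0 0 0 0 0 0 255;0 0 0 0 0 0 255"

```text
time: 23.8
position: [0.4254, -0.3062, 0.0197]
tool_rot: [-3.13, -0.269, 0.0]
ft_force: [-0.0, 0.7, 1.4]
grip_width: 0.394
grip_force: 18.0
```

Emit:
move_arm --increments "0 0 0 0 0 0 255;0 0 0 0 0 0 255;0 0 10 0 0 0 255;0 0 20 0 0 0 255;0 0 35 0 0 0 255;0 0 35 0 0 0 255;0 0 30 0 0 0 255;0 0 10 0 0 0 255"

```text
time: 24.47
position: [0.4271, -0.3082, 0.1644]
tool_rot: [3.127, 0.268, 0.01]
ft_force: [1.3, -1.2, -1.1]
grip_width: 0.395
grip_force: 18.0
```

Emit:
move_arm --increments "9 12 0 0 0 0 255;17 22 0 0 0 0 255;23 30 0 0 0 0 255;24 31 0 0 0 0 255;24 31 0 0 0 0 255;24 31 0 0 0 0 255;24 31 0 0 0 0 255;24 31 0 0 0 0 255"

```text
time: 25.13
position: [0.5948, -0.0855, 0.1591]
tool_rot: [-3.13, -0.269, 0.002]
ft_force: [1.3, -0.5, 0.1]
grip_width: 0.399
grip_force: 18.0
```

Emit:
move_arm --increments "18 23 0 0 0 0 255;9 12 0 0 0 0 255;3 4.5 0 0 0 0 255;0 0 0 0 0 0 255;0 0 0 0 0 0 255;0 0 0 0 0 0 255;0 0 0 0 0 0 255;0 0 0 0 0 0 255"

```text
time: 25.8
position: [0.6238, -0.0494, 0.16]
tool_rot: [-3.13, -0.265, -0.0]
ft_force: [0.4, -0.3, -0.5]
grip_width: 0.395
grip_force: 18.0
```

```bash
python3 - <<'E'
from h import *
meas("capacitor_mid","wrist",.006); meas("capacitor_mid","scene"); meas("relay_mid","scene")
E
```

```text
capacitor_mid wrist z 0.198 [628.5 -50.6] [45.8 32.2] 2.3 0.63 med [618.2 -49.9 197. ]
tcp [624.1 -48.6 159.9] ytool -80.2 w 0.40061116189330775 t 25.9
capacitor_mid scene z 0.198 [641.6 -52.8] [21.6 57.5] 54.2 0.57 med [633.4 -46.4 196.2]
tcp [624.3 -48.1 159.8] ytool -80.2 w 0.39300468267043553 t 26.0
relay_mid scene z 0.055 [552.7 -61.7] [27.5 28.9] 9.0 0.52 med [555.5 -64.1  53.5]
tcp [624.3 -47.8 159.7] ytool -80.2 w 0.3965599473387314 t 26.1
```

Emit:
move_arm --increments "0 0 -20 0 0 0 255;0 0 -35 0 0 0 255;0 0 -35 0 0 0 255;0 0 -22 0 0 0 255;0 0 -12 0 0 0 255;0 0 -5 0 0 0 255;0 0 -2 0 0 0 255;0 0 -1 0 0 0 255"

```text
time: 26.77
position: [0.6255, -0.048, 0.0288]
tool_rot: [3.13, 0.269, 0.003]
ft_force: [0.1, 0.0, -1.8]
grip_width: 0.395
grip_force: 18.0
```

Emit:
move_arm --increments "0 0 0 0 0 0 255;0 0 -1 0 0 0 255;0 0 -0.5 0 0 0 255;0 0 0 0 0 0 255;0 0 0 0 0 0 255;0 0 0 0 0 0 255;0 0 0 0 0 0 255;0 0 0 0 0 0 255"

```text
time: 27.43
position: [0.6244, -0.0478, 0.0262]
tool_rot: [3.13, 0.269, -0.0]
ft_force: [-0.1, -1.1, -1.8]
grip_width: 0.4
grip_force: 18.0
```

Emit:
move_arm --increments "0 0 -0.6 0 0 0 255;0 0 0 0 0 0 255;0 0 0 0 0 0 220;0 0 0 0 0 0 180;0 0 0 0 0 0 140;0 0 0 0 0 0 100;0 0 0 0 0 0 80;0 0 0 0 0 0 80"

```text
time: 28.1
position: [0.6244, -0.0478, 0.0255]
tool_rot: [3.13, 0.269, -0.0]
ft_force: [0.8, 0.5, 0.1]
grip_width: 0.598
grip_force: 0.0
```

Emit:
move_arm --increments "0 0 10 0 0 0 80;0 0 20 0 0 0 80;0 0 35 0 0 0 50;0 0 35 0 0 0 0;0 0 35 0 0 0 0;0 0 5 0 0 0 0;0 0 0 0 0 0 0;0 0 0 0 0 0 0"

```text
time: 28.77
position: [0.6243, -0.0476, 0.1658]
tool_rot: [-3.13, -0.269, -0.001]
ft_force: [-0.1, -0.4, -0.9]
grip_width: 0.982
grip_force: 0.0
```

```bash
python3 - <<'E'
from h import *
meas("capacitor_mid","wrist",.006,"pics/w8.png"); meas("relay_mid","wrist"); meas("strip_mid","top")
E
```

```text
capacitor_mid wrist z 0.064 [624.  -48.9] [33.8 33.1] 8.9 0.98 med [624.7 -48.4  62.9]
tcp [623.3 -47.5 164. ] ytool -80.2 w 0.993986350898521 t 28.8667
relay_mid wrist z 0.053 [563.1 -57.1] [ 2.8 30.6] 10.2 0.83 med [563.3 -56.   51. ]
tcp [623.3 -47.6 163.8] ytool -80.2 w 0.9947822517414835 t 28.9667
strip_mid top z 0.026 [583.  355.9] [70.6 19.1] 65.2 0.48 med [581.6 356.4  23.1]
tcp [623.7 -47.7 164.3] ytool -80.2 w 0.994999910796757 t 29.0667
```

View pics/w8.png

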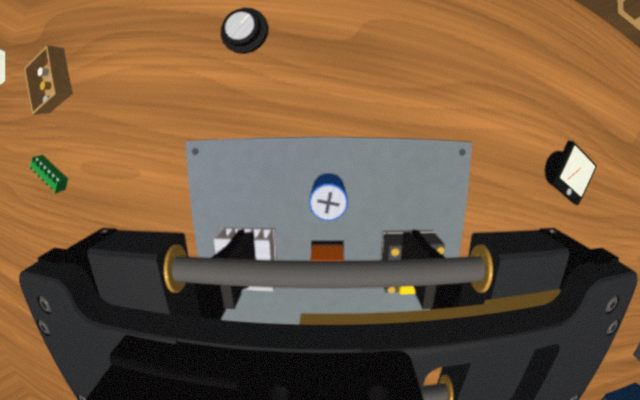

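The capacitor (329,200) stands behind the relay at (327,250). Next is the terminal strip.

Emit:
move_arm --increments "-2 16 0 0 0 4 0;-3 30 0 0 0 7 0;-4 39 0 0 0 7 0;-4 39 0 0 0 7 0;-4 39 0 0 0 7 0;-4 39 0 0 0 7 0;-4 39 0 0 0 7 0;-4 39 0 0 0 7 0"

```text
time: 29.73
position: [0.5946, 0.2339, 0.165]
tool_rot: [-2.676, -1.646, 0.001]
ft_force: [0.7, 0.3, 0.5]
grip_width: 1.002
grip_force: 0.0
```

Emit:
move_arm --increments "-4 39 0 0 0 5 0;-4 39 0 0 0 0 0;-3 30 0 0 0 0 0;-1 16 0 0 0 0 0;0 0 0 0 0 0 0;0 0 0 0 0 0 0;0 0 0 0 0 0 0;0 0 0 0 0 0 0"

```text
time: 30.4
position: [0.5846, 0.353, 0.1657]
tool_rot: [2.609, 1.747, -0.001]
ft_force: [-0.6, -1.1, -0.0]
grip_width: 1.001
grip_force: 0.0
```

```bash
python3 - <<'E'
from h import *
meas("strip_mid","wrist",.012,"pics/w9.png"); meas("strip_mid","scene",.012)
E
```

```text
strip_mid wrist z 0.025 [583.3 354.6] [70.6 20.1] 66.2 0.62 med [583.6 355.4  24. ]
tcp [584.3 353.9 165.9] ytool -22.3 w 0.999228019163412 t 30.5
strip_mid scene z 0.025 [586.9 354.8] [70.8 19.2] 67.7 0.92 med [588.3 354.6  21.6]
tcp [583.9 354.9 165.9] ytool -22.3 w 0.9986648387791557 t 30.6
```

View pics/w9.png

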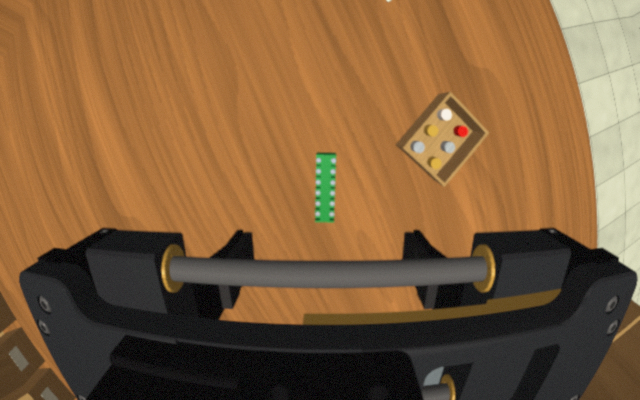

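The strip (326,188) is aligned with the fingers and clear of the carton at (443,138). I'll descend and grip.

Emit:
move_arm --increments "0 0 -40 0 0 -1 0;0 0 -40 0 0 0 0;0 0 -38 0 0 0 0;0 0 -22 0 0 0 0;0 0 -14 0 0 0 0;0 0 -7 0 0 0 100;0 0 0 0 0 0 150;0 0 0 0 0 0 200" --grip_force 15

```text
time: 31.27
position: [0.5846, 0.3566, 0.0061]
tool_rot: [2.622, 1.73, 0.004]
ft_force: [0.5, 0.4, -0.9]
grip_width: 0.854
grip_force: 0.0
```

Emit:
move_arm --increments "0 0 0 0 0 0 255;0 0 0 0 0 0 255;0 0 0 0 0 0 255;0 0 0 0 0 0 255;0 0 0 0 0 0 255;0 0 0 0 0 0 255;0 0 0 0 0 0 255;0 0 0 0 0 0 255"

```text
time: 31.93
position: [0.5833, 0.3562, 0.0045]
tool_rot: [2.622, 1.73, -0.0]
ft_force: [-0.4, 0.6, 0.2]
grip_width: 0.25
grip_force: 0.0
```

Emit:
move_arm --increments "0 0 0 0 0 0 255;0 0 0 0 0 0 255;0 0 0 0 0 0 255;0 0 0 0 0 0 255;0 0 0 0 0 0 255;0 0 0 0 0 0 255;0 0 0 0 0 0 255;0 0 0 0 0 0 255"

```text
time: 32.6
position: [0.5833, 0.3562, 0.0045]
tool_rot: [2.622, 1.73, -0.0]
ft_force: [0.1, 0.3, -0.2]
grip_width: 0.229
grip_force: 15.0
```

Emit:
move_arm --increments "0 0 10 0 0 0 255;0 0 20 0 0 0 255;0 0 35 0 0 0 255;0 0 35 0 0 0 255;0 0 30 0 0 0 255;0 0 10 0 0 0 255;0 0 0 0 0 0 255;0 0 0 0 0 0 255"

```text
time: 33.27
position: [0.5832, 0.3561, 0.1444]
tool_rot: [-2.622, -1.73, -0.0]
ft_force: [-0.4, 0.2, -2.3]
grip_width: 0.229
grip_force: 15.0
```

Emit:
move_arm --increments "-2 -13 0 0 0 2 255;-5 -27 0 0 0 4 255;-7 -39 0 0 0 4 255;-7 -39 0 0 0 4 255;-7 -39 0 0 0 4 255;-7 -39 0 0 0 4 255;-7 -39 0 0 0 4 255;-7 -39 0 0 0 4 255"

```text
time: 33.93
position: [0.5319, 0.0803, 0.1419]
tool_rot: [-2.079, -2.353, 0.006]
ft_force: [1.7, -0.1, -1.4]
grip_width: 0.229
grip_force: 15.0
```

Emit:
move_arm --increments "-7 -39 0 0 0 3 255;-7 -39 0 0 0 0 255;-7 -39 0 0 0 0 255;-7 -39 0 0 0 0 255;-7 -39 0 0 0 0 255;-6 -29 0 0 0 0 255;-4 -15 0 0 0 0 255;-2 -5 0 0 0 0 255"

```text
time: 34.6
position: [0.4846, -0.1651, 0.1426]
tool_rot: [-2.028, -2.396, 0.005]
ft_force: [0.2, -0.1, -1.3]
grip_width: 0.23
grip_force: 15.0
```

Emit:
move_arm --increments "0 0 -20 0 0 0 255;0 0 -20 0 0 0 255;0 0 0 0 0 0 255;0 0 0 0 0 0 255;0 0 0 0 0 0 255;0 0 0 0 0 0 255;0 0 0 0 0 0 255;0 0 0 0 0 0 255"

```text
time: 35.27
position: [0.488, -0.1617, 0.1053]
tool_rot: [2.022, 2.403, 0.002]
ft_force: [-0.1, 0.6, -1.1]
grip_width: 0.229
grip_force: 15.0
```

```bash
python3 - <<'E'
from h import *
meas("strip_mid","wrist",.012,"pics/w10.png"); meas("transformer_mid","top",.06); meas("strip_mid","scene",.012)
E
```

```text
strip_mid wrist z 0.126 [ 488.2 -162.2] [20.5 69.5] 9.4 0.81 med [ 486.8 -149.   124.8]
tcp [ 487.7 -161.7  105.1] ytool 9.8 w 0.22774635672916824 t 35.3667
transformer_mid top z 0.062 [ 558.2 -145.3] [62.2 68.3] 9.5 0.73 med [ 557.3 -129.3   50.1]
tcp [ 487.5 -161.8  104.9] ytool 9.8 w 0.22757445935855355 t 35.4667
strip_mid scene z 0.125 [ 496.9 -190.1] [16.2 12.2] 8.2 0.51 med [ 497.6 -190.6  120.7]
tcp [ 487.5 -161.8  104.7] ytool 9.8 w 0.22709331234795518 t 35.5667
```

View pics/w10.png

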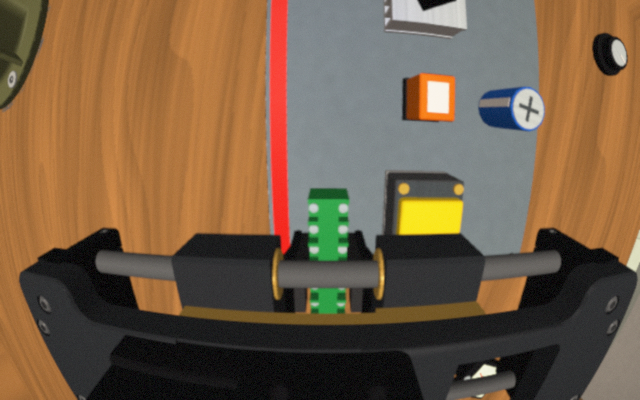

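The strip hangs at (328,250), parallel to the stripe and in front of the transformer (425,205). I'll set it down and open only part way.

Emit:
move_arm --increments "0 0 -20 0 0 0 255;0 0 -30 0 0 0 255;0 0 -22 0 0 0 255;0 0 -12 0 0 0 255;0 0 -5 0 0 0 255;0 0 -2 0 0 0 255;0 0 -1 0 0 0 255;0 0 0 0 0 0 255"

```text
time: 36.23
position: [0.4884, -0.1621, 0.0135]
tool_rot: [2.022, 2.403, 0.002]
ft_force: [0.2, -0.3, -1.3]
grip_width: 0.232
grip_force: 15.0
```

Emit:
move_arm --increments "0 0 -1 0 0 0 255;0 0 -0.5 0 0 0 255;0 0 0 0 0 0 255;0 0 0 0 0 0 255;0 0 0 0 0 0 255;0 0 0 0 0 0 255;0 0 0 0 0 0 255;0 0 0 0 0 0 255"

```text
time: 36.9
position: [0.4874, -0.1618, 0.0111]
tool_rot: [2.023, 2.404, 0.0]
ft_force: [0.3, -0.2, -0.3]
grip_width: 0.225
grip_force: 15.0
```

Emit:
move_arm --increments "0 0 -0.6 0 0 0 255;0 0 0 0 0 0 255;0 0 0 0 0 0 200;0 0 0 0 0 0 170;0 0 0 0 0 0 150;0 0 0 0 0 0 150;0 0 0 0 0 0 150;0 0 0 0 0 0 150"

```text
time: 37.57
position: [0.4874, -0.1618, 0.0105]
tool_rot: [2.023, 2.404, 0.0]
ft_force: [-0.0, -0.2, 0.3]
grip_width: 0.403
grip_force: 0.0
```

Emit:
move_arm --increments "0 0 10 0 0 0 150;0 0 20 0 0 0 150;0 0 35 0 0 0 150;0 0 35 0 0 0 150;0 0 35 0 0 0 150;0 0 15 0 0 0 150;0 0 0 0 0 0 150;0 0 0 0 0 0 150"

```text
time: 38.23
position: [0.488, -0.1619, 0.1617]
tool_rot: [2.022, 2.402, 0.003]
ft_force: [0.4, 0.1, -0.1]
grip_width: 0.412
grip_force: 0.0
```

```bash
python3 - <<'E'
from h import *
meas("strip_mid","wrist",.012,"pics/w11.png")
for t in("relay_mid","capacitor_mid","rectifier_mid","strip_mid"): meas(t,"scene",.012)
E
```

```text
strip_mid wrist z 0.032 [ 487.9 -162.9] [19.7 70.5] 9.2 0.89 med [ 487.6 -161.4   29.9]
tcp [ 486.5 -161.5  159.6] ytool 9.8 w 0.40841126905514546 t 38.3333
relay_mid scene z 0.056 [552.8 -59.7] [28.3 32.6] 8.0 0.56 med [556.8 -60.2  53.4]
tcp [ 486.3 -161.6  159.1] ytool 9.8 w 0.4119804701033807 t 38.4333
capacitor_mid scene z 0.064 [626.5 -48.1] [33.6 33.5] 51.0 0.93 med [628.9 -48.7  61.9]
tcp [ 486.6 -161.7  159.3] ytool 9.8 w 0.41307949300288505 t 38.5333
rectifier_mid scene z 0.072 [536.5  28.5] [34.6 34.1] 36.1 0.76 med [539.4  27.9  67.6]
tcp [ 486.9 -161.8  159.7] ytool 9.8 w 0.41397467232220186 t 38.6333
strip_mid scene z 0.031 [ 491.8 -162. ] [18.7 69.4] 8.9 0.89 med [ 493.9 -162.3   27.6]
tcp [ 487.2 -161.8  160.1] ytool 9.8 w 0.41391154575176964 t 38.7333
```

View pics/w11.png

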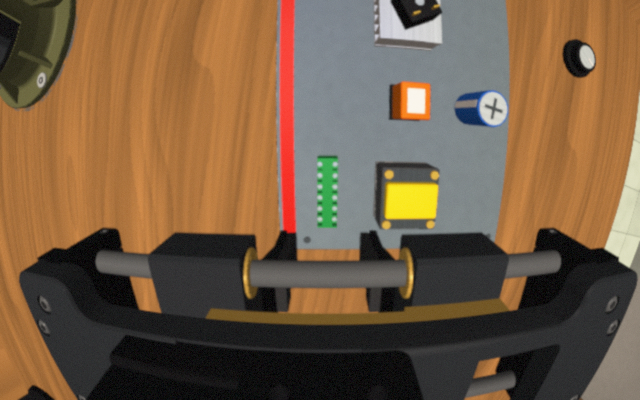

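All four parts are in place: strip (328,191) in front of the transformer (408,197), relay (411,100), capacitor (483,108) and rectifier (416,8). The arm is clear, so I'm handing in.

```bash
python3 -c "
from bench import ctrl
print(ctrl.close_job())"
```

```text
the job is handed in; nothing more can be done
None
```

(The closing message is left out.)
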